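Swing the fish tray round on its corner peg

TASK

The painter needs the tray of blue clay fish crosswise: turn it a quarter turn about the peg that holds its corner, by way of the side nearest you, so that it lies in the blue outline painted on its board. Keep it flat on the board with its corner on the peg, and leave the elephants' tray as it is.

Things in the scene. Friction and masses are not known exactly. Their poses are not given: they have to be found in the camera images.
- fish_tray: Loose open wooden tray, two blue clay fish stuck to its floor; 150 x 110 mm, 35 high, walls and floor 6 thick, about 0.35 kg. A 14 mm hole in one corner of its floor sits over the board's peg. Origin: hole centre, underside; z up; the tray spans x -130..20, y -20..90 mm. About 3 N outside its long y=90 wall near the free corner turns it anticlockwise from above, the way needed; it stops with the push.
- fish_corner (a point): The fish tray's free outer corner, opposite the peg, at the underside (6 mm above the table): x = -130, y = +90 mm in the tray's frame, 158 mm from the peg; same axes as the tray. At the start the tray is 78 to 102 degrees short of its outline.
- fish_board: Fixed plywood board under the fish tray, 6 mm thick, with an upright steel peg (11 mm thick, top 52 mm above the table). Origin: under the peg, on the table; z up, x away from the robot within 12 degrees; spans x -155..35, y -150..115 mm. Blue outline: 4 mm outside the tray when home, that is tray yaw = board yaw + 90 degrees, free corner at x -90, y -130 mm in this frame.
- elephant_corner (a point): Free outer corner, at the underside, of a like tray with two grey clay elephants, to be left alone. It has a board and peg of its own, about 0.4 m to the left or right of the fish tray's; the corner lies at x = -130, y = +90 mm from that peg in its tray's axes (point's axes likewise).

How it is judged:
At the end, for the whole second after the job is handed in: The fish tray lies flat and at rest on its board, its corner still on the peg, turned into the blue outline: within 10 degrees, and its free corner within 20 mm of the outline's place for it both ways (x of fish_corner in the frame of fish_board between -0.11 and -0.07 m and y of fish_corner in the frame of fish_board between -0.15 and -0.11 m and angle between the x axis of fish_tray and the y axis of fish_board, either way round below 0.175 rad and horizontal distance between fish_tray and fish_board below 0.01 m and z of fish_tray in the frame of fish_board below 0.01 m and angle between fish_tray's own z axis and vertical below 0.05 rad and linear speed of fish_tray below 0.01 m/s and angular speed of fish_tray below 0.05 rad/s); the robot touches nothing.
It fails at once if the elephants' tray is moved: its free corner shifts more than 20 mm, or it tips (distance of elephant_corner from where it was at the start of the episode above 0.02 m or angle between elephant_corner's own z axis and vertical above 0.15 rad).
It fails at once if the fish tray is lifted off its board, tipped or pulled off its peg (z of fish_tray in the frame of fish_board above 0.025 m or angle between fish_tray's own z axis and vertical above 0.2 rad or horizontal distance between fish_tray and fish_board above 0.02 m).
It fails at once if the fish tray is swung the long way round, by the far side (x of fish_corner in the frame of fish_board above 0.02 m).
It also fails if it takes over 35 s, if anything falls off the work surface, if the arm or the gripper's body presses on something with over 40 N, if the wrist force passes 120 N, or if a joint passes its speed limit or range.

ROBOT

A 6-joint arm with a two-finger parallel gripper is mounted at the origin on a cart in front of the work surface, level with it; the furniture and walls round the work are solid. World frame = base frame: x ahead of the robot, y to its left, z up, the work surface at z = 0. Lengths are in m, angles in rad, forces in N, time in s.
With the tool pointing down it reaches from about 0.35 to 0.975 m from the base axis. Payload 4.9 kg.
Tool frame: the origin (TCP) lies midway between the tips of the shut fingers; the grasp point (between the pads) lies behind it (manip.grasp_offset is the y of the grasp point in the tool frame, in m); y points along the fingers, z is the direction in which the jaws open and shut, and the axes are right-handed (so a half turn about y gives the same grasp; the last joint's range is limited). The gripper opens to 85 mm and grips with 20 to 120 N. Pads are 22 mm wide; open, the fingers measure 114 mm over their backs; the gripper's body (76 mm by 85 mm) begins 54 mm behind the grasp point. The pads swing forward as they close: fully open they stand 13 mm farther back than shut.
Start: joints at [-1.23, 0.053, 1.613, -0, 1.476, -0.119], TCP at [0.277, -0.56, 0.231] pointing down, gripper open.
Joint ranges: [-3.01, 3.01], [-1.01, 2.22], [0.06, 2.58], [-1.02, 4.17], [0.09, 2.62], [-3.14, 3.14]. Speed limits (rad/s): [2.57, 2.57, 3.14, 3.14, 3.14, 3.14].

INTERFACE

Orientations are given as a unit quaternion [w, x, y, z].
In Python, from plant import manip gives the robot as it stands. The module is installed in compiled form; this text tells all that it offers.
- The arm moves only by the shell command python3 -m jog 'ROWS'. ROWS is a JSON object of lists of equal length, an entry for each row: "offset": the shift along the world's x, y, z in units of 50 mm (1.0 is 50 mm), a list of three; "angular": the turn, a rotation vector about the world's x, y, z in units of 6 degrees (1.0 is 6 degrees), a list of three; "jaw": the finger opening in mm, from 0 to 85.4. In form: {"offset": [[tx, ty, tz], ...], "angular": [[ax, ay, az], ...], "jaw": [jaw, ...]}. A call has 1 to 12 rows; each row shifts and turns the commanded pose from where the row before left it; what a row does not reach is not made up. A row lasts 1/10 s, in which the tool goes at most 50 mm and 8.59 degrees, less where a joint would pass 70% of its speed; a pose out of reach is approached as far as the arm can. A call is refused whole if a number of a shift passes 1 or a number of a turn 1, either way. A call with a gripper value outside its range is refused whole. The fingers move at their own pace and stop on an object; the grip force is fixed at half the most. Time passes only in rows, so rows that do not move let the fingers close. It gives the time, the measured TCP pose, the force and the opening at its end, in the units of the state.
- manip.state(): the state, without advancing time (a new reading comes with each control period).
- manip.grab_frame(name): name is "scene" or "top" or "wrist"; returns the picture (480x640x3 uint8, blue, green, red); there is no depth.
- manip.camera_model(name): a dict with "fx", "fy", "cx", "cy" (pixels), "k1" (the pictures are not rectified: a ray, as slopes to the right and down, at radius r is drawn at 1 + k1 r^2 times it, then the intrinsics apply), "rvec" (rotation vector, rad) and "tvec" (3), from world to camera coordinates, as OpenCV has them; the wrist camera has in their place "mount" (4x4, takes a point from camera to tool coordinates, whose origin is the TCP and whose axes are the tool frame's). Camera axes: x right, y down, z forward; pixel columns grow to the right and rows downward; lengths in m; the calibration is good to about 2 mm. A picture is of the moment at which its call begins: read the wrist's pose just before it. camera_model takes no time and is no camera call.
- manip.job_done(): hands the job in, once; it reports no verdict.
The state is a dict: "time": time; "joint_pos": joint angles; "joint_vel": joint speeds; "joint_efforts": joint torques, N m; "tool_pos": TCP position; "tool_rot": TCP orientation; "contact_force": force on the tool from outside, world axes, zero at the start; "ft_torque": the same for the moment, N m; "gripper_width": opening from 0.0 (shut) to 1.0 (fully open).
Only numpy, scipy, OpenCV 4.12 (cv2) and the standard library are available. Lean on these libraries where they do the work, as an engineer would, in place of code of your own. Each camera call takes 0.05 s, during which the arm holds its last target.

## Working session

There is one attempt and no reset: what is moved stays moved. The work goes in short steps, Python scripts to look and compute and a shell command to move; the robot and the scene stay as the last step left them, time stands still between calls to the robot, and variables do not carry over. Pictures are saved under pics/ and viewed, and the job is handed in when it is done.

```bash
mkdir -p pics; python3 - <<'E'
from plant import manip
import cv2
for n in ("scene","top"):
    cv2.imwrite(f"pics/{n}0.png",manip.grab_frame(n)); print(n,manip.camera_model(n))
print(manip.state(), manip.grasp_offset)
E
```

```text
scene {'fx': 489.8676105480788, 'fy': 489.8676105480788, 'cx': 315.81778580582903, 'cy': 236.27790368074741, 'k1': -0.04151805658057601, 'rvec': array([ 0.54004035, -2.54556858,  1.33119223]), 'tvec': array([0.53326427, 0.12691218, 0.94805422])}
top {'fx': 558.4139807812653, 'fy': 558.4139807812653, 'cx': 310.19559584661465, 'cy': 247.18040942002867, 'k1': -0.09321004731400967, 'rvec': array([ 2.21940542, -2.17263018,  0.07766203]), 'tvec': array([0.05553189, 0.57152444, 1.19003085])}
{'time': 0.1, 'joint_pos': array([-1.23002241e+00,  5.32712236e-02,  1.61416803e+00, -2.42508958e-05,
        1.47603696e+00, -1.19028757e-01]), 'joint_vel': array([-0.00049108, -0.00110872, -0.00314371, -0.0009827 ,  0.00032473,
        0.00049194]), 'joint_efforts': array([-6.07759739e-04, -3.94906282e+01, -3.71363032e+01, -9.08789434e-05,
        3.91087029e-03,  4.40383431e-06]), 'tool_pos': array([ 0.27714027, -0.55954858,  0.23019137]), 'tool_rot': array([ 0.16105508, -0.16121941,  0.68916242, -0.68784062]), 'contact_force': array([ 1.00494748, -0.06254743, -0.22313358]), 'ft_torque': array([-0.03916415, -0.01539934,  0.01919007]), 'gripper_width': 0.9993924094340426} -0.0187
```

View pics/top0.png

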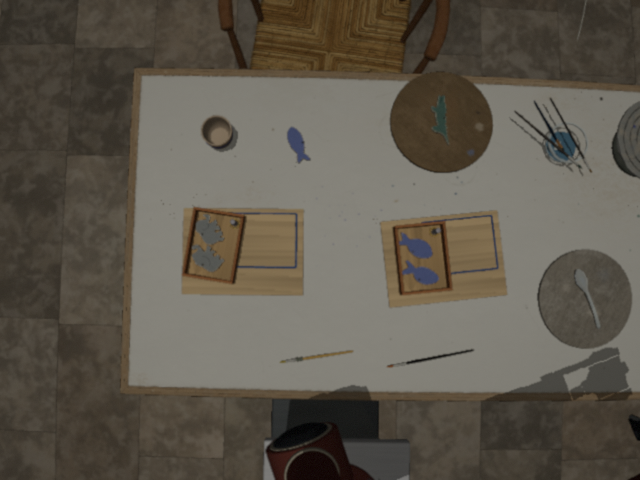

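View pics/scene0.png

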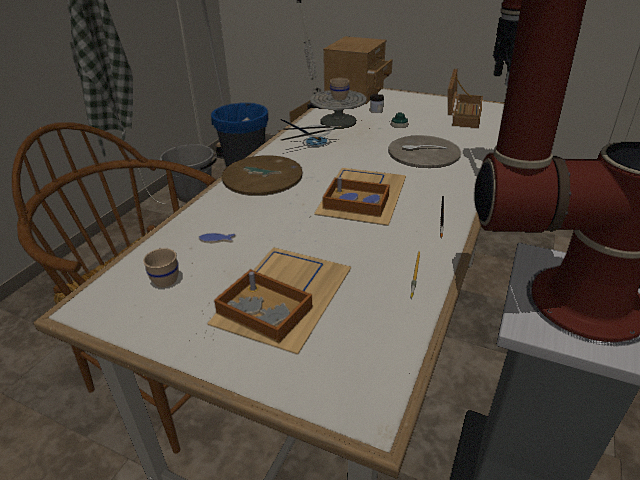

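The top view has the robot at the bottom, so +x is up and +y is left. The fish tray is the right-hand one, with its peg near (434,231), its free corner near (400,294), and the empty outline to its right. Next I'll measure these points.

```bash
cat > h.py <<'E'
from plant import manip
import cv2, numpy as np
from scipy.spatial.transform import Rotation as R
def ray(n,u,v,z):
    c=manip.camera_model(n); Rm,_=cv2.Rodrigues(c["rvec"]); t=np.array(c["tvec"])
    d=np.array([(u-c["cx"])/c["fx"],(v-c["cy"])/c["fy"]]); s=d.copy()
    for _ in range(20): s=d/(1+c["k1"]*(s@s))
    o=-Rm.T@t; w=Rm.T@np.array([s[0],s[1],1]); return o+w*(z-o[2])/w[2]
def proj(n,P):
    c=manip.camera_model(n); Rm,_=cv2.Rodrigues(c["rvec"]); p=Rm@np.array(P)+c["tvec"]
    s=p[:2]/p[2]; s=s*(1+c["k1"]*(s@s)); return s*c["fx"]+[c["cx"],c["cy"]]
E
python3 - <<'E'
from h import *
im=cv2.imread("pics/top0.png")
x0,y0,w,h=360,190,170,130
c=im[y0:y0+h,x0:x0+w]; cv2.imwrite("pics/crop0.png",cv2.resize(c,None,fx=4.5,fy=4.5,interpolation=cv2.INTER_CUBIC))
hsv=cv2.cvtColor(c,cv2.COLOR_BGR2HSV)
print("peg/board/tray hsv",hsv[290-y0,470-x0],hsv[212-y0,450-x0],hsv[260-y0,395-x0],hsv[230-y0,365-x0])
def rect(mask,nm,z):
    cs,_=cv2.findContours(mask,cv2.RETR_EXTERNAL,cv2.CHAIN_APPROX_NONE)
    k=max(cs,key=cv2.contourArea); r=cv2.minAreaRect(k); b=cv2.boxPoints(r)+[x0,y0]
    P=np.array([ray("top",*q,z)for q in b]); print(nm,b.round(1).tolist(),"\n",P.round(4).tolist(),np.linalg.norm(np.diff(P,axis=0),axis=1).round(3))
m=((hsv[...,1]>70)&(hsv[...,0]<30)).astype(np.uint8)*255
m2=cv2.morphologyEx(m,cv2.MORPH_CLOSE,np.ones((15,15)))
rect(m2,"board",.006)
t=((hsv[...,2]<110)&(hsv[...,0]<20)&(hsv[...,1]>120)).astype(np.uint8)*255
rect(cv2.morphologyEx(t,cv2.MORPH_CLOSE,np.ones((3,3))),"tray",.041)
cv2.imwrite("pics/masks0.png",cv2.resize(np.hstack([m2,t]),None,fx=2.3,fy=2.3))
E
```

```text
peg/board/tray hsv [ 19  97 124] [ 24  19 132] [ 19 100  97] [ 24  19 134]
board [[379.9, 221.8], [497.0, 208.9], [506.4, 294.3], [389.2, 307.1]] 
 [[0.63, -0.084, 0.006], [0.665, -0.3458, 0.006], [0.4762, -0.3672, 0.006], [0.444, -0.1071, 0.006]] [0.264 0.19  0.262]
tray [[392.0, 225.6], [444.7, 219.9], [452.3, 289.8], [399.6, 295.5]] 
 [[0.6185, -0.1054, 0.041], [0.6335, -0.2188, 0.041], [0.4845, -0.2363, 0.041], [0.4704, -0.1235, 0.041]] [0.114 0.15  0.114]
```

View pics/crop0.png

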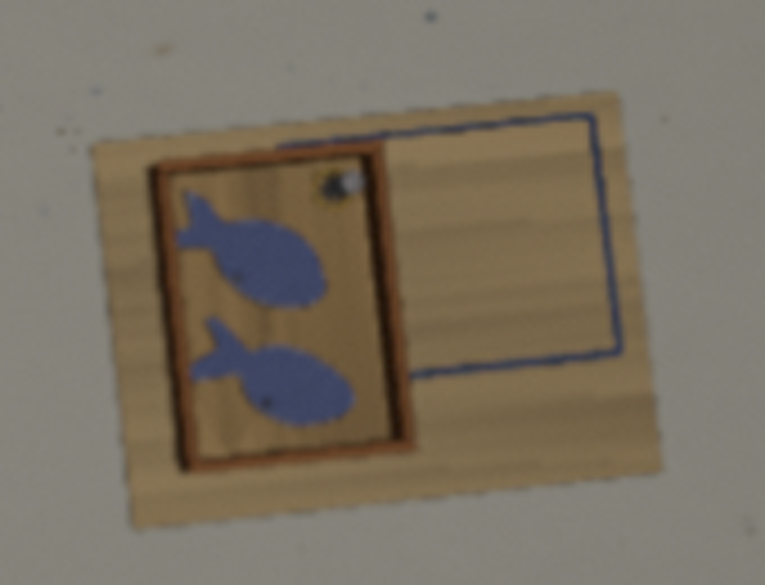

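View pics/masks0.png

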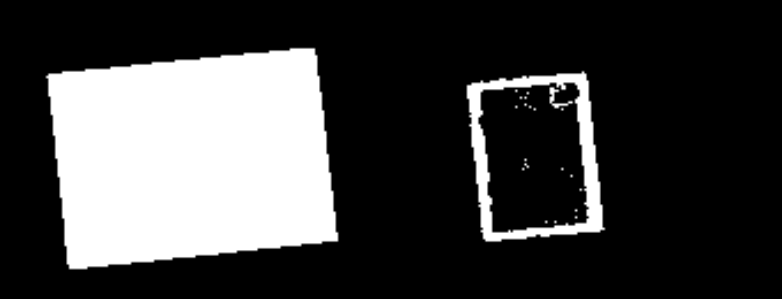

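```bash
python3 - <<'E'
from h import *
s=manip.state(); q=s["tool_rot"]; M=R.from_quat([q[1],q[2],q[3],q[0]]).as_matrix(); print(M.round(3))
print("peg top",ray("top",438.2,230.4,.052).round(4))
peg=np.array([.6105,-.2003]); h=.0145
def tcp(yaw,a=-.108,g=0):
    c,s_=np.cos(np.radians(yaw)),np.sin(np.radians(yaw)); return peg+np.array([[c,-s_],[s_,c]])@[a,.09+h+g]
print("above",tcp(6.8,g=.035),"delta/50",(np.r_[tcp(6.8,g=.035),.20]-s["tool_pos"])/.05)
z=M[:,2]; print("jaw dir deg",np.degrees(np.arctan2(z[1],z[0])))
E
```

```text
[[-0.896 -0.001  0.444]
 [-0.444  0.002 -0.896]
 [-0.    -1.    -0.002]]
peg top [ 0.6096 -0.2023  0.052 ]
above [ 0.48674237 -0.07456894] delta/50 [ 4.19204198  9.69959283 -0.60382741]
jaw dir deg -63.65510400774065
```

```bash
python3 -m jog '{"offset":[[0.35,0.81,0],[0.35,0.81,0],[0.35,0.81,0],[0.35,0.81,0],[0.35,0.81,0],[0.35,0.81,0],[0.35,0.81,0],[0.35,0.81,0],[0.35,0.81,0],[0.35,0.81,0],[0.35,0.81,0],[0.35,0.81,0]],"angular":[[0,0,-0.27],[0,0,-0.27],[0,0,-0.27],[0,0,-0.27],[0,0,-0.27],[0,0,-0.27],[0,0,-0.27],[0,0,-0.27],[0,0,-0.27],[0,0,-0.27],[0,0,-0.27],[0,0,-0.27]],"jaw":[0,0,0,0,0,0,0,0,0,0,0,0]}'
```

```text
time: 1.3
tool_pos: [0.4875, -0.0722, 0.231]
tool_rot: [-0.042, 0.042, -0.706, 0.706]
contact_force: [0.9, 0.1, -0.4]
gripper_width: -0.003
```

```bash
python3 -m jog '{"offset":[[0,0,-0.7],[0,0,-0.7],[0,0,-0.7],[0,0,-0.7],[0,0,-0.7],[0,0,-0.7],[0,0,0],[0,0,0]],"angular":[[0,0,0],[0,0,0],[0,0,0],[0,0,0],[0,0,0],[0,0,0],[0,0,0],[0,0,0]],"jaw":[0,0,0,0,0,0,0,0]}'
python3 - <<'E'
from h import *
s=manip.state(); q=s["tool_rot"]; z=R.from_quat([q[1],q[2],q[3],q[0]]).as_matrix()[:,2]; print("jaw dir",np.degrees(np.arctan2(z[1],z[0])),s["tool_pos"])
cv2.imwrite("pics/scene1.png",manip.grab_frame("scene")); 
cv2.imwrite("pics/top1.png",manip.grab_frame("top"))
cv2.imwrite("pics/both1.png",cv2.resize(np.hstack([cv2.imread("pics/scene1.png")[100:300,250:500],cv2.imread("pics/top1.png")[170:370,300:550]]),None,fx=1.6,fy=1.6))
E
```

```text
time: 2.1
tool_pos: [0.4868, -0.0739, 0.0211]
tool_rot: [0.042, -0.043, 0.706, -0.706]
contact_force: [0.2, -0.4, 0.9]
gripper_width: -0.002
jaw dir -83.0988683385426 [ 0.48682944 -0.07392481  0.0211053 ]
```

View pics/both1.png

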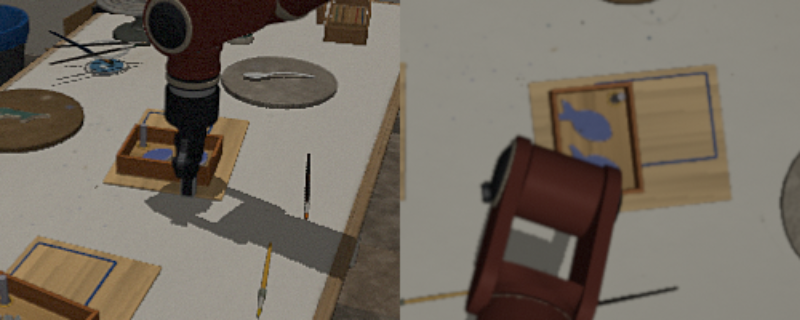

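```bash
python3 -m jog '{"offset":[[0.02,-0.2,0],[0.02,-0.2,0],[0.02,-0.15,0],[0.01,-0.08,0]],"angular":[[0,0,0],[0,0,0],[0,0,0],[0,0,0]],"jaw":[0,0,0,0]}'
python3 - <<'E'
from h import *
s=manip.state(); p=s["tool_pos"][:2]; peg=np.array([.6105,-.2003])
r=p-peg; print(np.linalg.norm(r))
def at(a): a=np.radians(a); return peg+np.array([[np.cos(a),-np.sin(a)],[np.sin(a),np.cos(a)]])@r
P=np.array([at(3*k) for k in range(31)]); print((np.diff(P,axis=0)/.05).round(2).tolist()); print(P[-1])
E
```

```text
time: 2.6
tool_pos: [0.4914, -0.1069, 0.022]
tool_rot: [-0.043, 0.042, -0.706, 0.706]
contact_force: [-0.5, 0.5, 0.9]
gripper_width: 0.0
0.15136338747616215
[[-0.09, -0.13], [-0.09, -0.13], [-0.08, -0.14], [-0.07, -0.14], [-0.07, -0.14], [-0.06, -0.15], [-0.05, -0.15], [-0.04, -0.15], [-0.03, -0.15], [-0.03, -0.16], [-0.02, -0.16], [-0.01, -0.16], [-0.0, -0.16], [0.01, -0.16], [0.01, -0.16], [0.02, -0.16], [0.03, -0.16], [0.04, -0.15], [0.05, -0.15], [0.06, -0.15], [0.06, -0.15], [0.07, -0.14], [0.08, -0.14], [0.08, -0.13], [0.09, -0.13], [0.1, -0.12], [0.1, -0.12], [0.11, -0.11], [0.12, -0.11], [0.12, -0.1]]
[ 0.51709161 -0.31940394]
```

```bash
python3 -m jog '{"offset":[[-0.09,-0.13,0],[-0.09,-0.13,0],[-0.08,-0.14,0],[-0.07,-0.14,0],[-0.07,-0.14,0],[-0.06,-0.15,0],[-0.05,-0.15,0],[-0.04,-0.15,0],[-0.03,-0.15,0],[-0.03,-0.16,0],[-0.02,-0.16,0],[-0.01,-0.16,0]],"angular":[[0,0,0.5],[0,0,0.5],[0,0,0.5],[0,0,0.5],[0,0,0.5],[0,0,0.5],[0,0,0.5],[0,0,0.5],[0,0,0.5],[0,0,0.5],[0,0,0.5],[0,0,0.5]],"jaw":[0,0,0,0,0,0,0,0,0,0,0,0]}'
python3 - <<'E'
from h import *
a=manip.grab_frame("scene"); b=manip.grab_frame("top")
cv2.imwrite("pics/both2.png",cv2.resize(np.hstack([a[100:300,250:500],b[170:370,300:550]]),None,fx=1.6,fy=1.6))
p=manip.state()["tool_pos"]; print(p,np.linalg.norm(p[:2]-[.6105,-.2003]))
E
```

```text
time: 3.8
tool_pos: [0.4584, -0.1937, 0.0213]
tool_rot: [0.259, -0.259, 0.658, -0.657]
contact_force: [-1.2, 1.2, 1.3]
gripper_width: -0.002
[ 0.45873193 -0.19443307  0.02139592] 0.1518814290598364
```

View pics/both2.png

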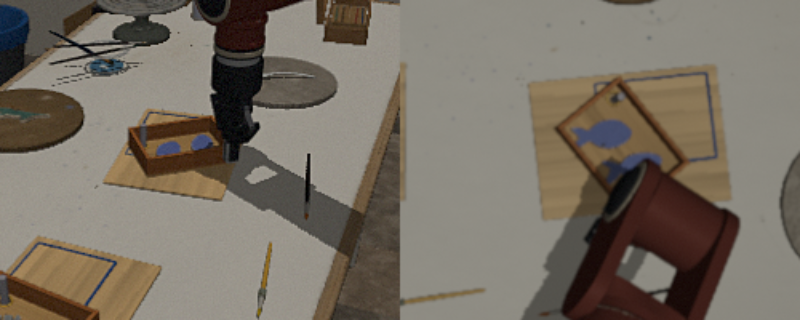

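The tray has turned about 35° on its peg and lies flat, with light contact force. I'll keep following the arc.

```bash
python3 -m jog '{"offset":[[0,-0.16,0],[0.01,-0.16,0],[0.01,-0.16,0],[0.02,-0.16,0],[0.03,-0.16,0],[0.04,-0.15,0],[0.05,-0.15,0],[0.06,-0.15,0],[0.06,-0.15,0],[0.07,-0.14,0],[0.08,-0.14,0],[0.08,-0.13,0]],"angular":[[0,0,0.5],[0,0,0.5],[0,0,0.5],[0,0,0.5],[0,0,0.5],[0,0,0.5],[0,0,0.5],[0,0,0.5],[0,0,0.5],[0,0,0.5],[0,0,0.5],[0,0,0.5]],"jaw":[0,0,0,0,0,0,0,0,0,0,0,0]}'
cat > look.py <<'E'
from h import *
import sys
k=sys.argv[1]
a=manip.grab_frame("scene"); b=manip.grab_frame("top")
cv2.imwrite(f"pics/top{k}.png",b)
cv2.imwrite(f"pics/both{k}.png",cv2.resize(np.hstack([a[100:300,250:500],b[170:370,300:550]]),None,fx=1.6,fy=1.6))
p=manip.state()["tool_pos"]; r=p[:2]-[.6105,-.2003]; print(p,np.linalg.norm(r),np.degrees(np.arctan2(r[1],r[0])))
E
python3 look.py 3
```

```text
time: 5.1
tool_pos: [0.4832, -0.2845, 0.021]
tool_rot: [0.449, -0.45, 0.546, -0.545]
contact_force: [-4.1, -0.3, 2.0]
gripper_width: 0.003
[ 0.48440925 -0.28472555  0.02131396] 0.1517450159134198 -146.1952464384701
```

View pics/both3.png

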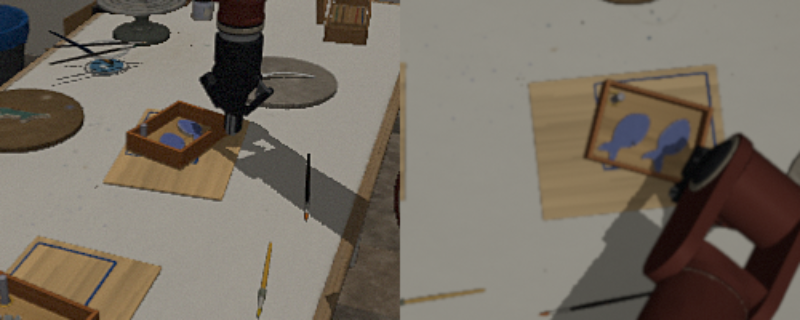

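```bash
python3 -m jog '{"offset":[[0.09,-0.13,0],[0.1,-0.12,0],[0.1,-0.12,0],[0.11,-0.11,0],[0.12,-0.11,0],[0,0,0]],"angular":[[0,0,0.5],[0,0,0.5],[0,0,0.5],[0,0,0.5],[0,0,0.5],[0,0,0]],"jaw":[0,0,0,0,0,0]}'
python3 look.py 4
```

```text
time: 5.8
tool_pos: [0.5108, -0.3137, 0.0213]
tool_rot: [0.516, -0.516, 0.483, -0.483]
contact_force: [-0.7, 0.0, -0.1]
gripper_width: -0.001
[ 0.51038736 -0.31304361  0.02120186] 0.1507768599318161 -131.60402892025002
```

View pics/both4.png

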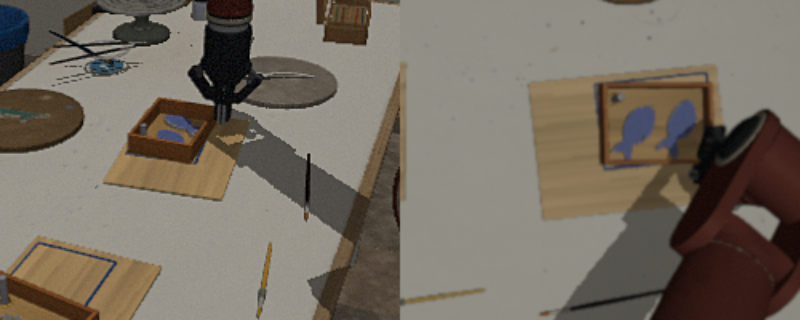

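The tray is now about 5° short of the outline. Both the image edges and the tool angle say so. I'll close that gap.

```bash
python3 -m jog '{"offset":[[0.1,-0.08,0],[0.1,-0.08,0],[0,0,0]],"angular":[[0,0,0.4],[0,0,0.4],[0,0,0]],"jaw":[0,0,0]}'
python3 look.py 5
```

```text
time: 6.2
tool_pos: [0.5205, -0.3213, 0.0213]
tool_rot: [0.536, -0.536, 0.461, -0.461]
contact_force: [0.3, -0.3, 0.7]
gripper_width: 0.003
[ 0.52027522 -0.32104659  0.02129121] 0.15073237501531322 -126.7679761806957
```

View pics/both5.png

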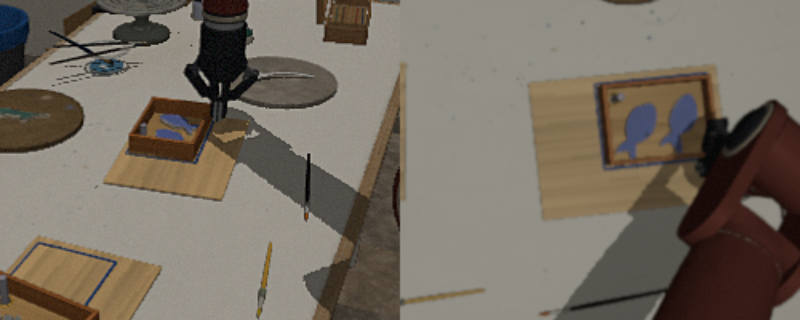

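```bash
python3 -m jog '{"offset":[[-0.2,-0.03,0],[-0.4,-0.05,0],[-0.4,-0.05,0],[0,0,0.7],[0,0,0.7],[0,0,0.7],[0,-0.3,0.7],[0,-0.7,0.5],[-0.3,-0.7,0],[-0.3,-0.7,0],[-0.3,-0.7,0],[0,0,0]],"angular":[[0,0,0],[0,0,0],[0,0,0],[0,0,0],[0,0,0],[0,0,0],[0,0,0],[0,0,0],[0,0,0],[0,0,0],[0,0,0],[0,0,0]],"jaw":[0,0,0,0,0,0,0,0,0,0,0,0]}'
python3 look.py 6
python3 - <<'E'
from h import *
im=cv2.imread("pics/top6.png"); x0,y0=360,190; c=im[y0:y0+130,x0:x0+170]
cv2.imwrite("pics/crop6.png",cv2.resize(c,None,fx=4.5,fy=4.5,interpolation=cv2.INTER_CUBIC))
hsv=cv2.cvtColor(c,cv2.COLOR_BGR2HSV)
t=((hsv[...,2]<110)&(hsv[...,0]<20)&(hsv[...,1]>120)).astype(np.uint8)*255
t=cv2.morphologyEx(t,cv2.MORPH_CLOSE,np.ones((3,3)))
cs,_=cv2.findContours(t,cv2.RETR_EXTERNAL,cv2.CHAIN_APPROX_NONE)
b=cv2.boxPoints(cv2.minAreaRect(max(cs,key=cv2.contourArea)))+[x0,y0]
P=np.array([ray("top",*q,.041)[:2] for q in b]); y=np.radians(7.3); B=np.array([[np.cos(y),np.sin(y)],[-np.sin(y),np.cos(y)]])
print("tray corners in board frame mm",((P-[.6105,-.2003])@B.T*1000).round(1).tolist())
d=np.diff(P,axis=0); print("edge yaws",np.degrees(np.arctan2(d[:,1],d[:,0])).round(1),np.linalg.norm(d,axis=1).round(3))
E
```

```text
time: 7.5
tool_pos: [0.4226, -0.4863, 0.1862]
tool_rot: [-0.535, 0.536, -0.462, 0.462]
contact_force: [0.2, 0.3, -0.3]
gripper_width: -0.0
[ 0.42435136 -0.48307198  0.18589387] 0.33854292103858735 -123.356887938107
tray corners in board frame mm [[18.7, 24.7], [18.0, -130.3], [-90.3, -127.6], [-88.7, 26.6]]
edge yaws [ -82.9 -174.1   96.7] [0.155 0.108 0.154]
```

View pics/crop6.png

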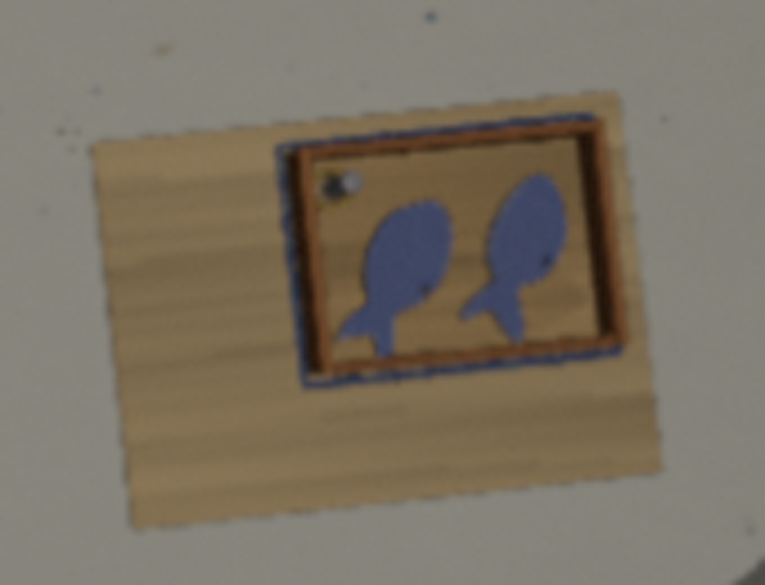

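View pics/both6.png

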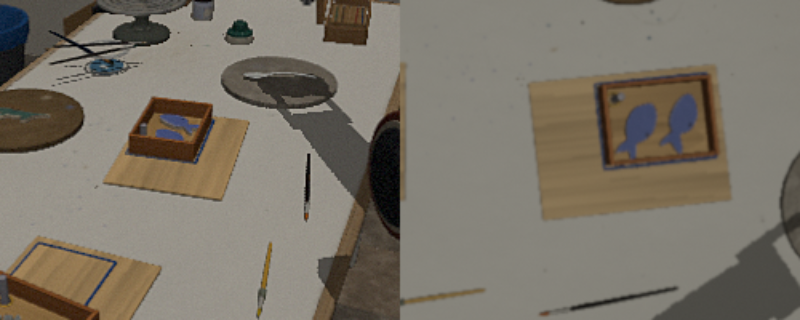

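The tray lies inside the blue outline, parallel to it and on its peg. Its free corner measures about (-90, -128) mm in the board frame, and the arm is clear of everything, so I'm handing in.

```bash
python3 -c "
from plant import manip
print(manip.state()['joint_vel'].round(3)); print(manip.job_done())"
```

```text
[ 0.033 -0.012  0.013  0.003  0.003 -0.002]
the job is handed in; nothing more can be done
None
```

The fish tray now lies in its blue outline, turned about 90° on its peg by way of the near side. I pushed its long wall near the free corner with the shut fingers, followed the arc, then backed the arm off and handed in at about 7.6 s of the 35 s.

- **Position:** in the last top view the free corner is at about (-90, -128) mm in the board frame; the target is (-90, -130).
- **Angle:** the tray's long walls lie within about 1° of the outline. The other side measured was 1.4° off, which I put down to noise in the colour mask.
- **Flat and on its peg:** the tray looks flat in both views and the peg still stands in its corner hole.
- **Forces:** contact force stayed around 4 N or less at every reading I took, and the robot touches nothing now.
- **Elephants' tray:** the arm never went near it, but I did not measure it again at the end.

The task interface gives no verdict, so these checks are all I have.

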